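Duck eggs into the steaming pot

ROBOT

A 6-joint arm with a two-finger parallel gripper is mounted at the origin on the work surface. World frame = base frame: x ahead of the robot, y to its left, z up, the work surface at z = 0. Lengths are in m, angles in rad, forces in N, time in s.
With the tool pointing down it reaches from about 0.35 to 0.875 m from the base axis. Payload 15.5 kg.
Tool frame: the origin (TCP) lies at the very end of the fingers, on their centre line; the grasp point (between the pads) lies 19 mm behind it; z points along the fingers, x is the direction in which the jaws open and shut, and the axes are right-handed (so a half turn about z gives the same grasp; the last joint's range is limited). The gripper opens to 85 mm and grips with 20 to 120 N. Pads are 22 mm wide; open, the fingers measure 114 mm over their backs; the gripper's body (76 mm by 85 mm) begins 54 mm behind the grasp point. The pads swing forward as they close: fully open they stand 13 mm farther back than shut.
Start: joints at [1.163, 0.494, 1.345, -0, 1.302, -0.096], TCP at [0.192, 0.595, 0.231] pointing down, gripper open.
Joint ranges: [-2.91, 2.91], [-0.82, 2.16], [0.22, 2.67], [-1.22, 4.37], [0.12, 2.79], [-3.08, 3.08]. Speed limits (rad/s): [1.89, 1.89, 2.57, 3.01, 3.01, 3.01].

INTERFACE

Orientations are given as a unit quaternion [w, x, y, z].
In Python, from cell import bot gives the robot as it stands.
- The arm moves only by the shell command python3 -m creep 'ROWS' [FORCE]. ROWS is JSON, a list of rows, each a list of 3 entries, a list of its own where there are three numbers: the shift along the tool's x, y, z each as a share of 0.04 m, from -1 to 1, then the turn, a rotation vector about the tool's x, y, z each as a share of 0.08 rad, from -1 to 1, then the opening, from 0 (shut) to 1 (fully open). In form: [[[tx, ty, tz], [ax, ay, az], grip], ...]. A call has 1 to 8 rows; each row shifts and turns the commanded pose from where the row before left it, along the tool's axes as they then stand; what a row does not reach is not made up. A row lasts 1/12 s, in which the tool goes at most 41.7 mm and 7.16 degrees, less where a joint would pass 70% of its speed; a pose out of reach is approached as far as the arm can. A call with a number of a shift or a turn outside -1 to 1 is refused whole. A call with a gripper value outside its range is refused whole. The fingers move at their own pace and stop on an object; FORCE is the grip in N (left out, the last holds). Time passes only in rows, so rows that do not move let the fingers close. It gives the time, the measured TCP pose, the force and the opening at its end, in the units of the state.
- bot.state(): the state, without advancing time (a new reading comes with each control period).
- bot.read_camera(name): name is "side" or "top"; returns (picture, depth): 420x560x3 uint8, red, green, blue; 420x560 float32, m along the optical axis (not along the pixel's ray), 0 where there is no reading.
- bot.camera_info(name): a dict with "K" (3x3 intrinsics, pixels), "distortion" ([k1, k2, p1, p2, k3] as OpenCV has them; the pictures are not rectified), "T" (4x4, takes a point from camera to world coordinates). Camera axes: x right, y down, z forward; pixel columns grow to the right and rows downward; lengths in m; the calibration is good to about 2 mm. A picture is of the moment at which its call begins. camera_info takes no time and is no camera call.
- bot.close_job(): hands the job in, once; it reports no verdict.
The state is a dict: "time": time; "q": joint angles; "qd": joint speeds; "tau": joint torques, N m; "eef_pos": TCP position; "tool_rot": TCP orientation; "wrist_force": force on the tool from outside, world axes, zero at the start; "moment": the same for the moment, N m; "grip_width": opening from 0.0 (shut) to 1.0 (fully open).
Only numpy, scipy, OpenCV 4.12 (cv2) and the standard library are available. Lean on these libraries where they do the work, as an engineer would, in place of code of your own. Each camera call takes 0.05 s, during which the arm holds its last target. There are 200 camera calls.

TASK

Move the two duck eggs from the wooden tray into the deep aluminium pot, one after the other, so that both end up lying on the wire rack inside. They crack easily: lower each one until it just touches the rack, which sits at an unknown height, and let go there without dropping it, pressing it down or knocking it against the pot or the other egg. Leave the onion in the tray and everything else on the ledge where it is, with the tin shut.

Things in the scene. Friction and masses are not known exactly. Their poses are not given: they have to be found in the camera images.
- egg_a: one duck egg, off-white, 68 mm long, 48 mm across its middle. Origin at its centre, x axis along its length; it lies on its side in a well of the tray, centre about 44 mm above the ledge.
- egg_b: the other duck egg, the same.
- onion: a red onion, 49 mm round and 60 mm tall with its neck up, in the remaining well of the tray (the three change places); stays there. Origin at the middle of its bulb.
- tray: wooden tray, standing fast, 280 x 78 x 25 mm with three wells in a row, 90 mm apart along its x axis. Origin under its centre. The eggs lie lengthwise along its x axis; the wood's top is at 25 mm, so fingers have about 20 mm of the egg's side to close on below its middle.
- pot: deep aluminium cooking pot, standing fast and upright, straight-sided: 226 mm across outside, 218 mm inside, 135 mm high, two ear handles on its y axis reaching 145 mm from the centre at 112 mm height. Origin under its centre.
- pot_rim (a point): centre of the pot's mouth, 135 mm above its underside. Inside lies a level steel wire steaming rack, a square grid of 6 mm wires 26 mm apart (an egg settles into an opening). The top of the wires is anywhere from 20 to 75 mm above the pot's underside, different every time and not measured.
- tin_lid (a joint): lid of the tin: 0 shut, grows as it opens (rad); stays shut.
- tawa: black cast iron griddle, 210 mm round, flat handle, lying on the ledge; leave alone. Origin under its middle.
- tin: aluminium tin 110 x 160 x 85 mm with a hinged lid; leave alone. Origin under its middle.
- bowl: white ceramic bowl, 120 mm wide, 55 mm high; leave alone. Origin under its middle.
- tong: steel spring tong, 200 mm long; leave alone. Origin under its middle.
- scoop: white plastic scoop, 175 mm long; leave alone. Origin under its middle.

How it is judged:
By the outcome, as a careful person would: the job done as asked, in the order asked, and still so for the second after the job is handed in, with the robot touching nothing.
It also fails if it takes over 72 s, if anything falls off the work surface, if the arm or the gripper's body presses on something with over 40 N, if the wrist force passes 120 N, or if a joint passes its speed limit or range.

## Working session

There is one attempt and no reset: what is moved stays moved. The work goes in short steps, Python scripts to look and compute and a shell command to move; the robot and the scene stay as the last step left them, time stands still between calls to the robot, and variables do not carry over. Pictures are saved under pics/ and viewed, about 8 in all and at most 12, crops included, and the job is handed in when it is done.

```bash
mkdir -p pics; ls; cat > h.py <<'E'
import numpy as np, cv2
from cell import bot
from scipy.spatial.transform import Rotation as R
def look(name,fn=None):
    im,d=bot.read_camera(name)
    if fn: cv2.imwrite('pics/'+fn+'.png',im[:,:,::-1])
    return im,d
def cloud(name,d):
    c=bot.camera_info(name);K=np.array(c['K'],float);D=np.array(c['distortion'],float);T=np.array(c['T'])
    v,u=np.mgrid[:d.shape[0],:d.shape[1]]
    n=cv2.undistortPoints(np.stack([u,v],-1).reshape(-1,1,2).astype(float),K,D).reshape(*d.shape,2)
    P=np.concatenate([n*d[...,None],d[...,None]],-1)
    W=P@T[:3,:3].T+T[:3,3]; W[d==0]=np.nan
    return W
E
python3 - <<'E'
from h import *
s=bot.state();print(s)
for n in('top','side'):
    im,d=look(n,n+'0');np.save(n+'0d.npy',d);np.save(n+'0i.npy',im)
    print(n,np.round(bot.camera_info(n)['T'],3).tolist())
E
```

```text
pics
{'time': 0.0, 'q': array([ 1.16345042e+00,  4.94204104e-01,  1.34613854e+00,  2.92372415e-05,
        1.30251409e+00, -9.55304038e-02]), 'qd': array([ 6.13956296e-05, -1.41569889e-03,  1.14349649e-03, -1.31870488e-03,
        8.94730141e-04, -9.16480213e-04]), 'tau': array([ 3.98701988e-03, -8.82180476e+01, -3.83871925e+01,  9.18937349e-05,
        1.03222360e-02,  6.87043766e-06]), 'eef_pos': array([0.19160137, 0.59451972, 0.23068474]), 'tool_rot': array([ 3.09541448e-04,  8.08329751e-01,  5.88729662e-01, -5.51229322e-04]), 'wrist_force': array([0.01500289, 0.17919987, 0.69280401]), 'moment': array([-0.02856517,  0.05019284, -0.00237064]), 'grip_width': 0.9999316234956759}
top [[0.009, -0.997, 0.076, 0.451], [-1.0, -0.008, 0.014, 0.042], [-0.013, -0.076, -0.997, 1.193], [0.0, 0.0, 0.0, 1.0]]
side [[0.788, -0.416, 0.454, 0.028], [-0.616, -0.517, 0.595, -0.629], [-0.013, -0.749, -0.663, 0.887], [0.0, 0.0, 0.0, 1.0]]
```

View pics/top0.png

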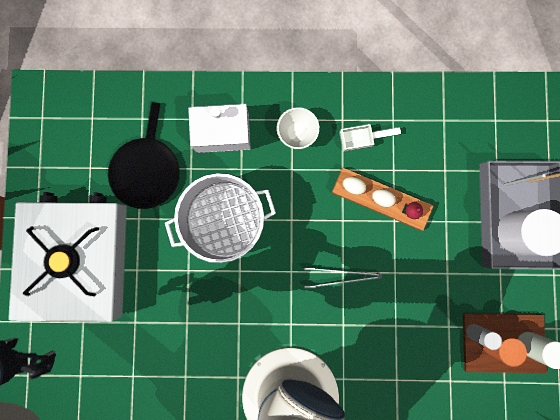

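View pics/side0.png

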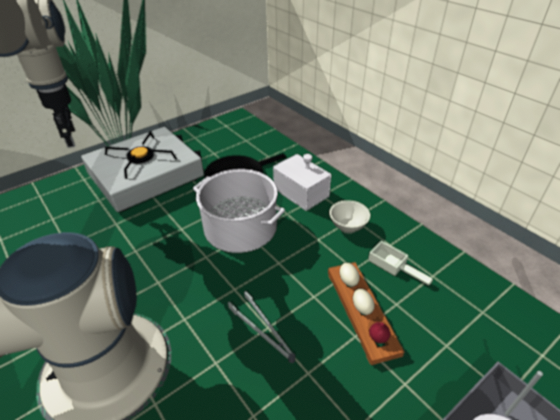

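The top view shows the eggs at about (354,185) and (384,198), the onion at (413,210), and the pot centred near (222,217) with its rack visible. The side view agrees. Next I'll measure positions.

```bash
python3 - <<'E'
from h import *
for n in('top','side'):
    im=np.load(n+'0i.npy').astype(int);d=np.load(n+'0d.npy');W=cloud(n,d)
    reg=(W[...,0]>.3)&(W[...,0]<.8)
    print(n,'ledge z',np.nanmedian(W[...,2][(im[...,1]>im[...,0]+40)&reg]))
    # eggs: bright, above ledge
    box=np.zeros(d.shape,np.uint8)
    if n=='top': box[170:235,325:440]=1
    else: box[255:362,325:405]=1
    egg=((im.min(2)>140)&(box>0)).astype(np.uint8)
    k,l,st,c=cv2.connectedComponentsWithStats(egg)
    for i in range(1,k):
        if st[i,4]<60: continue
        p=W[l==i];p=p[~np.isnan(p[:,0])];hi=p[p[:,2]>.055]
        print('egg',c[i],st[i,4],'mean',p.mean(0).round(4),'zmax',np.percentile(p[:,2],95).round(4),'min',p.min(0).round(3),'max',p.max(0).round(3),hi.mean(0).round(4))
        # sphere-ish lstsq fit with ellipsoid axis from PCA
    tr=(im[...,0]>im[...,2]*1.7)&(im[...,0]>70)&(box>0)
    p=W[tr&(W[...,2]>.018)&(W[...,2]<.032)]
    r=cv2.minAreaRect((p[:,:2]*1000).astype(np.float32));print('tray',r,np.median(p[:,2]))
    # rim
    m=(W[...,2]>.125)&(W[...,2]<.145)&(W[...,0]>.3)&(W[...,0]<.8)&(W[...,1]>0)&(W[...,1]<.4)
    p=W[m];e=cv2.minEnclosingCircle((p[:,:2]*1000).astype(np.float32));print('rim',e,len(p))
    A=np.c_[2*p[:,:2],np.ones(len(p))];x=np.linalg.lstsq(A,(p[:,:2]**2).sum(1),rcond=None)[0];print(x[:2],np.sqrt(x[2]+x[0]**2+x[1]**2),p[:,2].mean())
    q=W[np.hypot(W[...,0]-x[0],W[...,1]-x[1])<.09]
    h,b=np.histogram(q[:,2],np.arange(-.01,.14,.005));print(dict(zip(b.round(3).tolist(),h.tolist())))
    m=(W[...,2]>.095)&(W[...,2]<.125)&(np.hypot(W[...,0]-x[0],W[...,1]-x[1])<.16)&(np.hypot(W[...,0]-x[0],W[...,1]-x[1])>.125)
    p=W[m];print('handles',len(p),[ (g.mean(0)).round(3).tolist() for g in (p[p[:,1]>x[1]],p[p[:,1]<x[1]])])
E
```

```text
top ledge z -0.001199028196570695
egg [398.44791667 171.23958333] 96 mean [ 6.463e-01 -3.159e-01 -5.000e-04] zmax 0.0036 min [ 0.608 -0.436 -0.006] max [ 0.651 -0.203  0.006] [nan nan nan]
egg [353.87171053 185.43421053] 304 mean [ 0.5957 -0.1738  0.0568] zmax 0.0655 min [ 0.573 -0.207  0.022] max [ 0.62  -0.145  0.072] [ 0.5971 -0.1758  0.0607]
egg [383.23432343 197.84158416] 303 mean [ 0.5613 -0.2553  0.057 ] zmax 0.0656 min [ 0.539 -0.287  0.026] max [ 0.584 -0.228  0.068] [ 0.5628 -0.2592  0.0609]
egg [357.245 219.315] 200 mean [ 0.5034 -0.1934 -0.0009] zmax 0.0028 min [ 0.46  -0.313 -0.007] max [ 0.566 -0.099  0.006] [nan nan nan]
tray ((563.1659545898438, -261.2672119140625), (279.81085205078125, 79.07691192626953), 67.1988296508789) 0.023858060852437024
rim ((589.1867065429688, 196.07232666015625), 205.7999725341797) 1022
[0.56235838 0.19387578] 0.1384410009354872 0.13344639004410092
{-0.01: 15, -0.005: 212, 0.0: 840, 0.005: 341, 0.01: 22, 0.015: 19, 0.02: 16, 0.025: 24, 0.03: 338, 0.035: 616, 0.04: 30, 0.045: 19, 0.05: 18, 0.055: 20, 0.06: 20, 0.065: 14, 0.07: 17, 0.075: 21, 
[... 689 characters left out ...]
ay ((564.224853515625, -260.2994384765625), (283.42681884765625, 80.40819549560547), 67.17639923095703) 0.0239190340252754
rim ((590.8296508789062, 197.65142822265625), 206.7359161376953) 801
[0.55764824 0.18653775] 0.13436561635160574 0.13346488890412264
{-0.01: 0, -0.005: 50, 0.0: 158, 0.005: 101, 0.01: 22, 0.015: 20, 0.02: 8, 0.025: 8, 0.03: 60, 0.035: 297, 0.04: 72, 0.045: 38, 0.05: 31, 0.055: 34, 0.06: 25, 0.065: 41, 0.07: 36, 0.075: 38, 0.08: 42, 0.085: 39, 0.09: 34, 0.095: 44, 0.1: 43, 0.105: 41, 0.11: 46, 0.115: 43, 0.12: 41, 0.125: 43, 0.13: 72, 0.135: 76}
handles 539 [[0.472, 0.295, 0.11], [0.46, 0.095, 0.111]]<stdin>:15: RuntimeWarning: Mean of empty slice.
  ret = um.true_divide(
```

```bash
python3 - <<'E'
from h import *
from scipy.optimize import least_squares
im=np.load('top0i.npy').astype(int)
W={n:cloud(n,np.load(n+'0d.npy')) for n in('top','side')}
c=W['top'][217,222,:2].copy(); print('seed',c)
C={}
for n in W:
    w=W[n]; x=c
    for _ in range(6):
        r=np.hypot(w[...,0]-x[0],w[...,1]-x[1])
        p=w[(w[...,2]>.127)&(w[...,2]<.142)&(r>.09)&(r<.13)]
        x=least_squares(lambda a:np.hypot(p[:,0]-a[0],p[:,1]-a[1])-.111,x,loss='soft_l1',f_scale=.003).x
    C[n]=x;print(n,'pot',x,len(p),np.median(p[:,2]))
    r=np.hypot(w[...,0]-x[0],w[...,1]-x[1]); q=w[(r<.09)&(w[...,2]>.028)&(w[...,2]<.045)]
    print('rack z',np.median(q[:,2]),len(q))
    # grid fit: wires -> phase
    best=None
    for a in np.deg2rad(np.arange(0,90,.5)):
        sc=0;ph=[]
        for t in(a,a+np.pi/2):
            s=(q[:,:2]-C['top'])@[np.cos(t),np.sin(t)]
            z=np.exp(2j*np.pi*s/.026).mean();sc+=abs(z);ph.append(np.angle(z)/2/np.pi*26)
        if best is None or sc>best[0]: best=(sc,np.rad2deg(a),ph)
    print('grid: score, angle, wire offset mm rel top pot centre along the two axes',best)
w=W['top'];x=C['top']
# ortho picture of the rack
r=np.hypot(w[...,0]-x[0],w[...,1]-x[1]);m=(r<.13)
I=cv2.resize(im[165:270,160:285].astype(np.uint8),None,fx=6,fy=5.6,interpolation=cv2.INTER_CUBIC)[...,::-1]
cv2.imwrite('pics/potcrop.png',I[:600,:800])
E
```

```text
seed [0.5064716  0.20251443]
top pot [0.5000826  0.19222557] 916 0.1338393148530841
rack z 0.03594571344245745 1308
grid: score, angle, wire offset mm rel top pot centre along the two axes (np.float64(0.7899491726522603), np.float64(18.5), [np.float64(0.14323428534483576), np.float64(0.10918107134690458)])
side pot [0.50048949 0.19295116] 686 0.13490484718722212
rack z 0.037770231921854136 346
grid: score, angle, wire offset mm rel top pot centre along the two axes (np.float64(0.7591568410931937), np.float64(18.0), [np.float64(0.8515342846190553), np.float64(0.8315802100770832)])
```

View pics/potcrop.png

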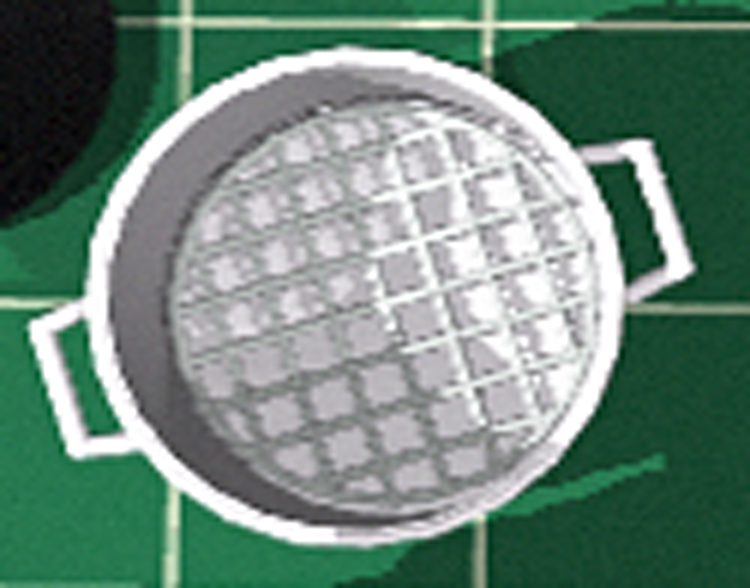

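The pot centre is about (0.500, 0.193). The rack wires run at 18.3° and 108.3°, with a node at the pot centre and the wire tops at about z 0.037. The crop confirms the grid and its angle. I'll put the eggs end to end along 108°, over openings at (0.500, 0.234) and (0.500, 0.1515).

```bash
cat >> h.py <<'E'
def plan(xyz,yaw_deg,n):
    """n equal straight rows (tool units) from the present pose; prints only"""
    s=bot.state();w,x,y,z=s['tool_rot'];r=R.from_quat([x,y,z,w]);p=s['eef_pos']
    g=R.from_euler('z',yaw_deg,degrees=True)*R.from_euler('x',180,degrees=True)
    dv=(r.inv()*g).as_rotvec();t=(np.array(xyz)-p)/n
    print('at',p.round(4),'yaw',np.rad2deg(np.arctan2(*r.as_matrix()[[1,0],[0,0]])).round(2),'tilt',r.as_matrix()[:2,2].round(4))
    for i in range(n):
        print(((r*R.from_rotvec(dv*i/n)).inv().apply(t)/.04).round(2).tolist(),(dv/n/.08).round(2).tolist())
E
python3 -c "
from h import *
plan([.598,-.178,.15],-23,32)"
```

```text
at [0.1916 0.5946 0.2308] yaw 72.14 tilt [-0.0004 -0.001 ]
[-0.48, 0.49, 0.06] [0.0, 0.0, 0.65]
[-0.45, 0.51, 0.06] [0.0, 0.0, 0.65]
[-0.42, 0.53, 0.06] [0.0, 0.0, 0.65]
[-0.4, 0.56, 0.06] [0.0, 0.0, 0.65]
[-0.37, 0.58, 0.06] [0.0, 0.0, 0.65]
[-0.34, 0.59, 0.06] [0.0, 0.0, 0.65]
[-0.3, 0.61, 0.06] [0.0, 0.0, 0.65]
[-0.27, 0.63, 0.06] [0.0, 0.0, 0.65]
[-0.24, 0.64, 0.06] [0.0, 0.0, 0.65]
[-0.21, 0.65, 0.06] [0.0, 0.0, 0.65]
[-0.17, 0.66, 0.06] [0.0, 0.0, 0.65]
[-0.14, 0.67, 0.06] [0.0, 0.0, 0.65]
[-0.1, 0.67, 0.06] [0.0, 0.0, 0.65]
[-0.07, 0.68, 0.06] [0.0, 0.0, 0.65]
[-0.03, 0.68, 0.06] [0.0, 0.0, 0.65]
[0.0, 0.68, 0.06] [0.0, 0.0, 0.65]
[0.04, 0.68, 0.06] [0.0, 0.0, 0.65]
[0.07, 0.68, 0.06] [0.0, 0.0, 0.65]
[0.11, 0.67, 0.06] [0.0, 0.0, 0.65]
[0.14, 0.67, 0.06] [0.0, 0.0, 0.65]
[0.18, 0.66, 0.06] [0.0, 0.0, 0.65]
[0.21, 0.65, 0.06] [0.0, 0.0, 0.65]
[0.24, 0.64, 0.06] [0.0, 0.0, 0.65]
[0.28, 0.62, 0.06] [0.0, 0.0, 0.65]
[0.31, 0.61, 0.06] [0.0, 0.0, 0.65]
[0.34, 0.59, 0.06] [0.0, 0.0, 0.65]
[0.37, 0.57, 0.06] [0.0, 0.0, 0.65]
[0.4, 0.55, 0.06] [0.0, 0.0, 0.65]
[0.43, 0.53, 0.06] [0.0, 0.0, 0.65]
[0.45, 0.51, 0.06] [0.0, 0.0, 0.65]
[0.48, 0.48, 0.06] [0.0, 0.0, 0.65]
[0.51, 0.46, 0.06] [0.0, 0.0, 0.65]
```

```bash

python3 -m creep '[[[-0.48,0.49,0.06],[0,0,0.65],1],[[-0.45,0.51,0.06],[0,0,0.65],1],[[-0.42,0.53,0.06],[0,0,0.65],1],[[-0.4,0.56,0.06],[0,0,0.65],1],[[-0.37,0.58,0.06],[0,0,0.65],1],[[-0.34,0.59,0.06],[0,0,0.65],1],[[-0.3,0.61,0.06],[0,0,0.65],1],[[-0.27,0.63,0.06],[0,0,0.65],1]]' 25
python3 -m creep '[[[-0.24,0.64,0.06],[0,0,0.65],1],[[-0.21,0.65,0.06],[0,0,0.65],1],[[-0.17,0.66,0.06],[0,0,0.65],1],[[-0.14,0.67,0.06],[0,0,0.65],1],[[-0.1,0.67,0.06],[0,0,0.65],1],[[-0.07,0.68,0.06],[0,0,0.65],1],[[-0.03,0.68,0.06],[0,0,0.65],1],[[0,0.68,0.06],[0,0,0.65],1]]'
python3 -m creep '[[[0.04,0.68,0.06],[0,0,0.65],1],[[0.07,0.68,0.06],[0,0,0.65],1],[[0.11,0.67,0.06],[0,0,0.65],1],[[0.14,0.67,0.06],[0,0,0.65],1],[[0.18,0.66,0.06],[0,0,0.65],1],[[0.21,0.65,0.06],[0,0,0.65],1],[[0.24,0.64,0.06],[0,0,0.65],1],[[0.28,0.62,0.06],[0,0,0.65],1]]'
python3 -m creep '[[[0.31,0.61,0.06],[0,0,0.65],1],[[0.34,0.59,0.06],[0,0,0.65],1],[[0.37,0.57,0.06],[0,0,0.65],1],[[0.4,0.55,0.06],[0,0,0.65],1],[[0.43,0.53,0.06],[0,0,0.65],1],[[0.45,0.51,0.06],[0,0,0.65],1],[[0.48,0.48,0.06],[0,0,0.65],1],[[0.51,0.46,0.06],[0,0,0.65],1]]'
python3 -m creep '[[[0,0,0],[0,0,0],1]]'
python3 -c "
from h import *
plan([.598,-.178,.10],-23,2)"
```

```text
time: 0.77
eef_pos: [0.2937, 0.4001, 0.2118]
tool_rot: [0.0, 0.913, 0.408, -0.0]
wrist_force: [1.2, 0.2, 0.3]
grip_width: 1.0
time: 1.43
eef_pos: [0.3951, 0.2069, 0.1927]
tool_rot: [0.0, 0.978, 0.211, -0.0]
wrist_force: [0.9, 0.7, 0.4]
grip_width: 0.997
time: 2.1
eef_pos: [0.4962, 0.0133, 0.1734]
tool_rot: [-0.0, 1.0, 0.004, -0.0]
wrist_force: [0.9, 0.1, -0.1]
grip_width: 1.001
time: 2.77
eef_pos: [0.5973, -0.1798, 0.154]
tool_rot: [-0.0, 0.979, -0.202, -0.0]
wrist_force: [0.2, -0.0, -0.3]
grip_width: 0.999
time: 2.85
eef_pos: [0.5989, -0.1827, 0.1537]
tool_rot: [0.001, 0.979, -0.204, 0.001]
wrist_force: [-1.2, -0.1, 0.6]
grip_width: 1.004
at [ 0.5989 -0.1827  0.1537] yaw -23.54 tilt [ 0.001  -0.0013]
[-0.03, -0.05, 0.67] [0.0, -0.01, -0.06]
[-0.03, -0.05, 0.67] [0.0, -0.01, -0.06]
```

```bash

python3 -m creep '[[[-0.01,-0.12,0.8],[0,0,-0.12],1],[[0,0,0.8],[0,0,0],1],[[0,0,0],[0,0,0],1]]'
python3 -c "
from h import *
im,d=look('top');W=cloud('top',d);np.save('w1.npy',W)
im2,d2=look('side');
a=cv2.resize(im[140:260,300:460],(600,450),interpolation=3);cv2.imwrite('pics/close1.png',cv2.resize(im2[220:380,300:450],(563,600),interpolation=3)[...,::-1])
plan([.5987,-.178,.029],-23,2)"
```

```text
time: 3.1
eef_pos: [0.5955, -0.1727, 0.0853]
tool_rot: [-0.001, 0.981, -0.196, -0.004]
wrist_force: [-1.9, 1.2, -1.0]
grip_width: 1.001
at [ 0.5979 -0.1736  0.0901] yaw -22.64 tilt [-0.0024  0.001 ]
[0.03, 0.05, 0.76] [0.0, 0.02, 0.04]
[0.03, 0.05, 0.76] [0.0, 0.02, 0.04]
```

View pics/close1.png

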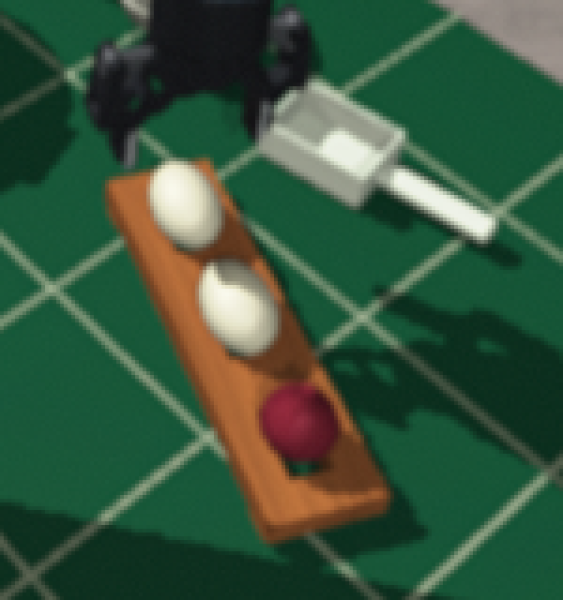

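```bash
python3 -c "
from h import *
W=cloud('top',np.load('top0d.npy'));im=np.load('top0i.npy').astype(int)
c=np.array([.5987,-.178]);ex=np.array([np.cos(np.deg2rad(-23)),np.sin(np.deg2rad(-23))]);ey=np.array([ex[1],-ex[0]])
m=(W[...,2]>.008)&(im.min(2)>90);m[:110]=0;m[160:]=0;m[:,:332]=0;m[:,410:]=0
p=W[m];a=(p[:,:2]-c)@ex;b=(p[:,:2]-c)@ey
for lo in range(-80,80,20):
    k=(b*1000>=lo)&(b*1000<lo+20)
    if k.any():print(lo,a[k].min().round(3),p[k,2].max().round(3))
# project open finger tips
for n in('side',):
    i=bot.camera_info(n);T=np.linalg.inv(i['T']);s=bot.state();t=s['eef_pos']
    for o in(-.0425,0,.0425):
        q=np.r_[t[:2]+ex*o,t[2]+(.013 if o else 0)]
        print((cv2.projectPoints(q[None],cv2.Rodrigues(T[:3,:3])[0],T[:3,3],np.array(i['K'],float),np.array(i['distortion'],float))[0].ravel()-[300,220])*3.75)
"
```

```text
-80 0.088 0.038
-60 0.091 0.039
-40 0.105 0.038
-20 0.116 0.039
0 0.13 0.036
20 0.168 0.027
40 0.181 0.028
60 0.195 0.027
[128.56250841 155.85536232]
[185.95400919 156.04059538]
[246.29750694 130.5747256 ]
```

The crop shows the open fingers straddling the first egg, with tips at (127,155) and (262,135), about where they project. The scoop is more than 50 mm clear of them. I'll descend and close.

```bash

python3 -m creep '[[[0.03,0.08,0.6],[0,0.04,0.06],1],[[0.03,0.04,0.5],[0,0,0.02],1],[[0,0,0.38],[0,0,0],1],[[0,0,0],[0,0,0],1],[[0,0,0],[0,0,0],1]]' 25
python3 -c "
from h import *
plan([.5987,-.178,.029],-23,1)"
```

```text
time: 3.62
eef_pos: [0.5996, -0.1796, 0.0327]
tool_rot: [0.0, 0.98, -0.199, 0.002]
wrist_force: [0.2, -0.1, 0.2]
grip_width: 1.003
at [ 0.5996 -0.1796  0.0327] yaw -23.01 tilt [ 0.0037 -0.0015]
[-0.04, -0.03, 0.09] [-0.0, -0.05, -0.0]
```

```bash

python3 -m creep '[[[-0.02,-0.02,0.08],[0,0,0],0.8],[[0,0,0],[0,0,0],0.7],[[0,0,0],[0,0,0],0.62],[[0,0,0],[0,0,0],0.57],[[0,0,0],[0,0,0],0.53],[[0,0,0],[0,0,0],0.5],[[0,0,0],[0,0,0],0.45],[[0,0,0],[0,0,0],0.4]]' 25
python3 -m creep '[[[0,0,0],[0,0,0],0.4],[[0,0,0],[0,0,0],0.4],[[0,0,0],[0,0,0],0.4]]'
python3 -c "
from h import *
plan([.5987,-.178,.20],-23,1)"
```

```text
time: 4.28
eef_pos: [0.5987, -0.1784, 0.0287]
tool_rot: [0.0, 0.98, -0.2, 0.002]
wrist_force: [-3.2, 1.3, 7.6]
grip_width: 0.528
time: 4.53
eef_pos: [0.5987, -0.1784, 0.0287]
tool_rot: [0.0, 0.98, -0.2, 0.002]
wrist_force: [-2.8, 1.4, 9.4]
grip_width: 0.525
at [ 0.5987 -0.1784  0.0287] yaw -23.02 tilt [ 0.0032 -0.0013]
[0.01, -0.01, -4.28] [-0.0, -0.04, -0.0]
```

```bash

python3 -m creep '[[[0,0,-0.15],[0,0,0],0.4],[[0,0,-0.15],[0,0,0],0.4],[[0,0,0],[0,0,0],0.4],[[0,0,0],[0,0,0],0.4]]'
python3 -c "
from h import *
im2,d2=look('side');
cv2.imwrite('pics/lift1.png',cv2.resize(im2[200:350,290:430],(560,600),interpolation=3)[...,::-1])
print(bot.state()['wrist_force'],bot.state()['moment'])"
```

```text
time: 4.87
eef_pos: [0.599, -0.1785, 0.0407]
tool_rot: [0.0, 0.98, -0.2, 0.002]
wrist_force: [0.7, -0.5, -1.3]
grip_width: 0.53
[ 0.02757405 -0.91450946 -1.58649056] [-0.01881431  0.03656835  0.03197779]
```

View pics/lift1.png

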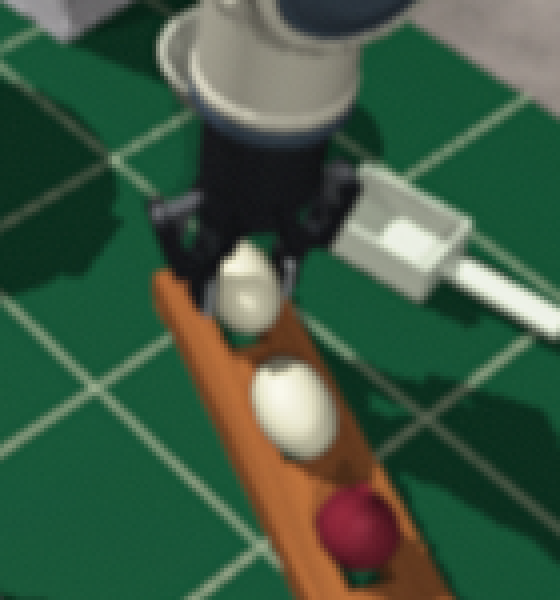

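The egg is off its well and held between the fingers at crop (248,295). The other egg and the onion haven't moved. I'll lift and carry.

```bash

python3 -m creep '[[[0,0,-0.4],[0,0,0],0.4],[[0,0,-0.7],[0,0,0],0.4],[[0,0,-0.8],[0,0,0],0.4],[[0,0,-0.8],[0,0,0],0.4],[[0,0,-0.7],[0,0,0],0.4],[[0,0,-0.4],[0,0,0],0.4],[[0,0,-0.2],[0,0,0],0.4],[[0,0,0],[0,0,0],0.4]]'
python3 -c "
from h import *
plan([.5004,.2337,.20],18.3,24)"
```

```text
time: 5.58
eef_pos: [0.5988, -0.1784, 0.2014]
tool_rot: [0.001, 0.98, -0.2, 0.003]
wrist_force: [1.1, 0.8, -1.7]
grip_width: 0.526
at [ 0.5988 -0.1784  0.2014] yaw -23.02 tilt [ 0.0052 -0.0022]
[-0.26, -0.36, 0.0] [0.0, -0.0, -0.38]
[-0.25, -0.36, 0.0] [0.0, -0.0, -0.38]
[-0.24, -0.37, 0.0] [0.0, -0.0, -0.38]
[-0.23, -0.38, 0.0] [0.0, -0.0, -0.38]
[-0.22, -0.38, 0.0] [0.0, -0.0, -0.38]
[-0.21, -0.39, 0.0] [0.0, -0.0, -0.38]
[-0.19, -0.4, 0.0] [0.0, -0.0, -0.38]
[-0.18, -0.4, 0.0] [0.0, -0.0, -0.38]
[-0.17, -0.41, 0.0] [0.0, -0.0, -0.38]
[-0.16, -0.41, 0.0] [0.0, -0.0, -0.38]
[-0.15, -0.42, 0.0] [0.0, -0.0, -0.38]
[-0.13, -0.42, 0.0] [0.0, -0.0, -0.38]
[-0.12, -0.42, 0.0] [0.0, -0.0, -0.38]
[-0.11, -0.43, 0.0] [0.0, -0.0, -0.38]
[-0.09, -0.43, 0.0] [0.0, -0.0, -0.38]
[-0.08, -0.43, 0.0] [0.0, -0.0, -0.38]
[-0.07, -0.44, 0.0] [0.0, -0.0, -0.38]
[-0.06, -0.44, 0.0] [0.0, -0.0, -0.38]
[-0.04, -0.44, 0.0] [0.0, -0.0, -0.38]
[-0.03, -0.44, 0.0] [0.0, -0.0, -0.38]
[-0.02, -0.44, 0.0] [0.0, -0.0, -0.38]
[-0.0, -0.44, 0.0] [0.0, -0.0, -0.38]
[0.01, -0.44, 0.0] [0.0, -0.0, -0.38]
[0.02, -0.44, 0.0] [0.0, -0.0, -0.38]
```

```bash

python3 -m creep '[[[-0.14,-0.18,0],[0,0,-0.2],0.4],[[-0.25,-0.36,0],[0,0,-0.38],0.4],[[-0.24,-0.37,0],[0,0,-0.38],0.4],[[-0.23,-0.38,0],[0,0,-0.38],0.4],[[-0.22,-0.38,0],[0,0,-0.38],0.4],[[-0.21,-0.39,0],[0,0,-0.38],0.4],[[-0.19,-0.4,0],[0,0,-0.38],0.4],[[-0.18,-0.4,0],[0,0,-0.38],0.4]]'
python3 -m creep '[[[-0.17,-0.41,0],[0,0,-0.38],0.4],[[-0.16,-0.41,0],[0,0,-0.38],0.4],[[-0.15,-0.42,0],[0,0,-0.38],0.4],[[-0.13,-0.42,0],[0,0,-0.38],0.4],[[-0.12,-0.42,0],[0,0,-0.38],0.4],[[-0.11,-0.43,0],[0,0,-0.38],0.4],[[-0.09,-0.43,0],[0,0,-0.38],0.4],[[-0.08,-0.43,0],[0,0,-0.38],0.4]]'
python3 -m creep '[[[-0.07,-0.44,0],[0,0,-0.38],0.4],[[-0.06,-0.44,0],[0,0,-0.38],0.4],[[-0.04,-0.44,0],[0,0,-0.38],0.4],[[-0.03,-0.44,0],[0,0,-0.38],0.4],[[-0.02,-0.44,0],[0,0,-0.38],0.4],[[0,-0.44,0],[0,0,-0.38],0.4],[[0.01,-0.3,0],[0,0,-0.38],0.4],[[0.02,-0.15,0],[0,0,-0.3],0.4]]'
python3 -m creep '[[[0,0,0],[0,0,0],0.4],[[0,0,0],[0,0,0],0.4]]'
python3 -c "
from h import *
plan([.5004,.2337,.20],18.3,1)
look('side','over1')"
```

```text
time: 6.25
eef_pos: [0.5672, -0.0461, 0.1988]
tool_rot: [0.0, 0.996, -0.084, 0.0]
wrist_force: [0.3, -0.2, -1.0]
grip_width: 0.527
time: 6.92
eef_pos: [0.5354, 0.091, 0.1986]
tool_rot: [0.001, 0.999, 0.037, 0.0]
wrist_force: [0.4, 1.0, -0.7]
grip_width: 0.524
time: 7.58
eef_pos: [0.5079, 0.2117, 0.1987]
tool_rot: [0.001, 0.988, 0.156, 0.001]
wrist_force: [0.2, 0.4, -0.3]
grip_width: 0.523
time: 7.75
eef_pos: [0.5093, 0.2098, 0.1991]
tool_rot: [0.001, 0.988, 0.153, 0.001]
wrist_force: [-0.2, 0.1, -0.9]
grip_width: 0.528
at [0.5093 0.2098 0.1991] yaw 17.64 tilt [ 0.0025 -0.0016]
[-0.03, -0.64, -0.02] [0.03, -0.02, -0.14]
```

View pics/over1.png

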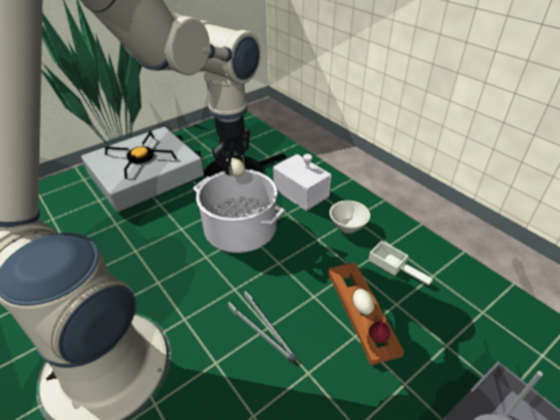

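The egg is held over the pot at (236,167). The tray now has one egg and the onion. I'll centre it and go down.

```bash

python3 -m creep '[[[-0.02,-0.34,0],[0.03,-0.02,-0.14],0.4],[[-0.01,-0.3,0],[0,0,0],0.4],[[0,0,0],[0,0,0],0.4],[[0,0,0],[0,0,0],0.4]]'
python3 -c "
from h import *
plan([.5004,.2337,.07],18.3,1)"
```

```text
time: 8.13
eef_pos: [0.5004, 0.2343, 0.1993]
tool_rot: [-0.0, 0.987, 0.159, 0.0]
wrist_force: [1.4, 0.1, 0.1]
grip_width: 0.532
at [0.5004 0.2343 0.1993] yaw 18.27 tilt [0.0006 0.0005]
[-0.01, 0.01, 3.23] [-0.0, -0.01, -0.01]
```

```bash

python3 -m creep '[[[0,0.01,0.3],[0,0,0],0.4],[[0,0,0.5],[0,0,0],0.4],[[0,0,0.5],[0,0,0],0.4],[[0,0,0.5],[0,0,0],0.4],[[0,0,0.5],[0,0,0],0.4],[[0,0,0.4],[0,0,0],0.4],[[0,0,0.25],[0,0,0],0.4],[[0,0,0.15],[0,0,0],0.4]]'
python3 -m creep '[[[0,0,0.1],[0,0,0],0.4],[[0,0,0.05],[0,0,0],0.4],[[0,0,0],[0,0,0],0.4],[[0,0,0],[0,0,0],0.4]]'
python3 -m creep '[[[0,0,0],[0,0,0],0.4]]'
python3 -m creep '[[[0,0,0],[0,0,0],0.4]]'
python3 -m creep '[[[0,0,0],[0,0,0],0.4]]'
```

```text
time: 8.8
eef_pos: [0.5005, 0.2331, 0.0742]
tool_rot: [-0.0, 0.987, 0.158, -0.0]
wrist_force: [-0.7, -0.3, -1.4]
grip_width: 0.526
time: 9.13
eef_pos: [0.5013, 0.2335, 0.0699]
tool_rot: [-0.0, 0.987, 0.158, 0.001]
wrist_force: [0.9, -0.1, -1.5]
grip_width: 0.527
time: 9.22
eef_pos: [0.5013, 0.2335, 0.0699]
tool_rot: [-0.0, 0.987, 0.158, 0.001]
wrist_force: [1.4, -1.3, -0.9]
grip_width: 0.527
time: 9.3
eef_pos: [0.5012, 0.2335, 0.0698]
tool_rot: [-0.0, 0.987, 0.158, 0.001]
wrist_force: [-0.8, 0.3, -1.2]
grip_width: 0.523
time: 9.38
eef_pos: [0.5011, 0.2335, 0.0697]
tool_rot: [-0.0, 0.987, 0.158, 0.001]
wrist_force: [-0.4, -0.8, -1.0]
grip_width: 0.526
```

```bash

python3 -m creep '[[[0,0,0.08],[0,0,0],0.4],[[0,0,0.08],[0,0,0],0.4],[[0,0,0.08],[0,0,0],0.4],[[0,0,0.06],[0,0,0],0.4],[[0,0,0],[0,0,0],0.4]]'
python3 -m creep '[[[0,0,0.05],[0,0,0],0.4],[[0,0,0.05],[0,0,0],0.4],[[0,0,0],[0,0,0],0.4]]'
python3 -m creep '[[[0,0,0],[0,0,0],0.4]]'
python3 -m creep '[[[0,0,0],[0,0,0],0.4]]'
```

```text
time: 9.8
eef_pos: [0.5005, 0.2333, 0.0566]
tool_rot: [-0.0, 0.987, 0.158, -0.0]
wrist_force: [-0.5, 0.1, -1.4]
grip_width: 0.527
time: 10.05
eef_pos: [0.5008, 0.2333, 0.053]
tool_rot: [-0.0, 0.987, 0.158, 0.0]
wrist_force: [0.4, 0.2, -0.4]
grip_width: 0.528
time: 10.13
eef_pos: [0.5008, 0.2334, 0.0532]
tool_rot: [-0.0, 0.987, 0.158, 0.0]
wrist_force: [0.2, -0.1, -1.2]
grip_width: 0.53
time: 10.22
eef_pos: [0.501, 0.2334, 0.0534]
tool_rot: [-0.0, 0.987, 0.158, 0.0]
wrist_force: [-0.3, -0.1, -1.5]
grip_width: 0.53
```

```bash

python3 -m creep '[[[0,0,0.03],[0,0,0],0.4],[[0,0,0],[0,0,0],0.4],[[0,0,0],[0,0,0],0.4]]'
python3 -m creep '[[[0,0,0.03],[0,0,0],0.4],[[0,0,0],[0,0,0],0.4],[[0,0,0],[0,0,0],0.4]]'
python3 -m creep '[[[0,0,0.03],[0,0,0],0.4],[[0,0,0],[0,0,0],0.4],[[0,0,0],[0,0,0],0.4]]'
python3 -m creep '[[[0,0,0.03],[0,0,0],0.4],[[0,0,0],[0,0,0],0.4],[[0,0,0],[0,0,0],0.4]]'
```

```text
time: 10.47
eef_pos: [0.5009, 0.2334, 0.0521]
tool_rot: [-0.0, 0.987, 0.158, 0.0]
wrist_force: [0.7, 0.6, -0.9]
grip_width: 0.527
time: 10.72
eef_pos: [0.5009, 0.2334, 0.0508]
tool_rot: [-0.0, 0.987, 0.158, 0.0]
wrist_force: [-0.9, 0.0, -0.4]
grip_width: 0.531
time: 10.97
eef_pos: [0.5009, 0.2334, 0.0496]
tool_rot: [-0.0, 0.987, 0.158, 0.0]
wrist_force: [-0.1, -0.8, -1.7]
grip_width: 0.524
time: 11.22
eef_pos: [0.5009, 0.2334, 0.0484]
tool_rot: [-0.0, 0.987, 0.158, 0.0]
wrist_force: [0.2, -0.7, -0.7]
grip_width: 0.526
```

```bash

python3 -m creep '[[[0,0,0.025],[0,0,0],0.4],[[0,0,0],[0,0,0],0.4],[[0,0,0],[0,0,0],0.4]]'
python3 -m creep '[[[0,0,0.025],[0,0,0],0.4],[[0,0,0],[0,0,0],0.4],[[0,0,0],[0,0,0],0.4]]'
```

```text
time: 11.47
eef_pos: [0.5009, 0.2334, 0.0475]
tool_rot: [-0.0, 0.987, 0.158, 0.0]
wrist_force: [-1.3, 0.1, -0.7]
grip_width: 0.528
time: 11.72
eef_pos: [0.5009, 0.2335, 0.0466]
tool_rot: [-0.0, 0.987, 0.158, 0.0]
wrist_force: [-1.9, 1.2, 3.0]
grip_width: 0.526
```

```bash

python3 -m creep '[[[0,0,0.02],[0,0,0],0.4],[[0,0,0],[0,0,0],0.4],[[0,0,0],[0,0,0],0.4]]'
python3 -m creep '[[[0,0,0],[0,0,0],0.4]]'
```

```text
time: 11.97
eef_pos: [0.501, 0.2337, 0.0461]
tool_rot: [-0.0, 0.987, 0.158, 0.001]
wrist_force: [-3.3, 2.8, 11.0]
grip_width: 0.53
time: 12.05
eef_pos: [0.5009, 0.2336, 0.0461]
tool_rot: [-0.0, 0.987, 0.158, 0.001]
wrist_force: [-3.1, 3.1, 9.9]
grip_width: 0.531
```

Contact came at about 0.0468. The extra 0.5 mm step pushed to 10 N, so I'll back off to a bare touch before releasing.

```bash

python3 -m creep '[[[0,0,-0.017],[0,0,0],0.4],[[0,0,0],[0,0,0],0.4],[[0,0,0],[0,0,0],0.4]]'
python3 -m creep '[[[0,0,0],[0,0,0],0.4]]'
```

```text
time: 12.3
eef_pos: [0.501, 0.2335, 0.0465]
tool_rot: [-0.0, 0.987, 0.158, 0.001]
wrist_force: [-0.9, 1.7, 6.5]
grip_width: 0.531
time: 12.38
eef_pos: [0.5009, 0.2335, 0.0465]
tool_rot: [-0.0, 0.987, 0.158, 0.0]
wrist_force: [-1.2, 1.6, 6.0]
grip_width: 0.526
```

```bash

python3 -m creep '[[[0,0,-0.012],[0,0,0],0.4],[[0,0,0],[0,0,0],0.4],[[0,0,0],[0,0,0],0.4]]'
python3 -m creep '[[[0,0,0],[0,0,0],0.4]]'
```

```text
time: 12.63
eef_pos: [0.5009, 0.2334, 0.0468]
tool_rot: [-0.0, 0.987, 0.158, 0.0]
wrist_force: [-0.8, 1.5, 2.1]
grip_width: 0.53
time: 12.72
eef_pos: [0.5009, 0.2334, 0.0468]
tool_rot: [-0.0, 0.987, 0.158, 0.0]
wrist_force: [-0.2, 0.0, 2.7]
grip_width: 0.533
```

Light touch, about 2.5–3.5 N. Releasing with a partial opening.

```bash

python3 -m creep '[[[0,0,0],[0,0,0],0.55],[[0,0,0],[0,0,0],0.58],[[0,0,0],[0,0,0],0.62],[[0,0,0],[0,0,0],0.68],[[0,0,0],[0,0,0],0.74],[[0,0,0],[0,0,0],0.76],[[0,0,0],[0,0,0],0.76],[[0,0,0],[0,0,0],0.76]]'
python3 -m creep '[[[0,0,-0.1],[0,0,0],0.76],[[0,0,-0.3],[0,0,0],0.76],[[0,0,-0.6],[0,0,0],0.76],[[0,0,-0.8],[0,0,0],0.76],[[0,0,-0.9],[0,0,0],0.76],[[0,0,-0.9],[0,0,0],0.76],[[0,0,-0.4],[0,0,0],1],[[0,0,0],[0,0,0],1]]'
python3 -c "
from h import *
plan([.5637,-.2608,.18],-23,28)"
```

```text
time: 13.38
eef_pos: [0.5009, 0.2334, 0.0469]
tool_rot: [-0.0, 0.987, 0.158, 0.0]
wrist_force: [-0.5, -0.5, 0.5]
grip_width: 0.764
time: 14.05
eef_pos: [0.5026, 0.234, 0.2113]
tool_rot: [-0.001, 0.987, 0.158, 0.004]
wrist_force: [0.4, 0.5, 0.5]
grip_width: 0.993
at [0.5026 0.234  0.2113] yaw 18.23 tilt [0.0072 0.0028]
[-0.09, 0.44, 0.03] [-0.0, -0.0, 0.32]
[-0.08, 0.44, 0.03] [-0.0, -0.0, 0.32]
[-0.06, 0.44, 0.03] [-0.0, -0.0, 0.32]
[-0.05, 0.44, 0.03] [-0.0, -0.0, 0.32]
[-0.04, 0.44, 0.03] [-0.0, -0.0, 0.32]
[-0.03, 0.44, 0.03] [-0.0, -0.0, 0.32]
[-0.02, 0.44, 0.03] [-0.0, -0.0, 0.32]
[-0.01, 0.45, 0.03] [-0.0, -0.0, 0.32]
[0.0, 0.45, 0.03] [-0.0, -0.0, 0.32]
[0.02, 0.44, 0.03] [-0.0, -0.0, 0.32]
[0.03, 0.44, 0.03] [-0.0, -0.0, 0.32]
[0.04, 0.44, 0.03] [-0.0, -0.0, 0.32]
[0.05, 0.44, 0.03] [-0.0, -0.0, 0.32]
[0.06, 0.44, 0.03] [-0.0, -0.0, 0.32]
[0.07, 0.44, 0.03] [-0.0, -0.0, 0.32]
[0.08, 0.44, 0.03] [-0.0, -0.0, 0.32]
[0.1, 0.43, 0.03] [-0.0, -0.0, 0.32]
[0.11, 0.43, 0.03] [-0.0, -0.0, 0.32]
[0.12, 0.43, 0.03] [-0.0, -0.0, 0.32]
[0.13, 0.43, 0.03] [-0.0, -0.0, 0.32]
[0.14, 0.42, 0.03] [-0.0, -0.0, 0.32]
[0.15, 0.42, 0.03] [-0.0, -0.0, 0.32]
[0.16, 0.41, 0.03] [-0.0, -0.0, 0.32]
[0.17, 0.41, 0.03] [-0.0, -0.0, 0.32]
[0.18, 0.41, 0.03] [-0.0, -0.0, 0.32]
[0.19, 0.4, 0.03] [-0.0, -0.0, 0.32]
[0.2, 0.4, 0.03] [-0.0, -0.0, 0.32]
[0.21, 0.39, 0.03] [-0.0, -0.0, 0.32]
```

```bash

python3 -m creep '[[[-0.09,0.44,0.03],[0,0,0.32],1],[[-0.08,0.44,0.03],[0,0,0.32],1],[[-0.06,0.44,0.03],[0,0,0.32],1],[[-0.05,0.44,0.03],[0,0,0.32],1],[[-0.04,0.44,0.03],[0,0,0.32],1],[[-0.03,0.44,0.03],[0,0,0.32],1],[[-0.02,0.44,0.03],[0,0,0.32],1],[[-0.01,0.45,0.03],[0,0,0.32],1]]'
python3 -m creep '[[[0,0.45,0.03],[0,0,0.32],1],[[0.02,0.44,0.03],[0,0,0.32],1],[[0.03,0.44,0.03],[0,0,0.32],1],[[0.04,0.44,0.03],[0,0,0.32],1],[[0.05,0.44,0.03],[0,0,0.32],1],[[0.06,0.44,0.03],[0,0,0.32],1],[[0.07,0.44,0.03],[0,0,0.32],1],[[0.08,0.44,0.03],[0,0,0.32],1]]'
python3 -m creep '[[[0.1,0.43,0.03],[0,0,0.32],1],[[0.11,0.43,0.03],[0,0,0.32],1],[[0.12,0.43,0.03],[0,0,0.32],1],[[0.13,0.43,0.03],[0,0,0.32],1],[[0.14,0.42,0.03],[0,0,0.32],1],[[0.15,0.42,0.03],[0,0,0.32],1],[[0.16,0.41,0.03],[0,0,0.32],1],[[0.17,0.41,0.03],[0,0,0.32],1]]'
python3 -m creep '[[[0.18,0.41,0.03],[0,0,0.32],1],[[0.19,0.4,0.03],[0,0,0.32],1],[[0.2,0.4,0.03],[0,0,0.32],1],[[0.21,0.39,0.03],[0,0,0.32],1],[[0,0,0],[0,0,0],1],[[0,0,0],[0,0,0],1]]'
python3 -c "
from h import *
plan([.5637,-.2608,.09],-23,1)
im,d=look('top');W=cloud('top',d)
cv2.imwrite('pics/pot1.png',cv2.resize(im[165:270,160:285],(700,588),interpolation=3)[...,::-1])
r=np.hypot(W[...,0]-.5003,W[...,1]-.1926)
m=(r<.098)&(W[...,2]>.05)&(W[...,2]<.1)
k,l,st,c=cv2.connectedComponentsWithStats(m.astype(np.uint8))
for i in range(1,k):
  if st[i,4]>60:
    p=W[l==i];print(st[i,4],p.mean(0).round(4),np.percentile(p[:,2],97).round(4),cv2.minAreaRect((p[:,:2]*1000).astype(np.float32)))
"
```

```text
time: 14.72
eef_pos: [0.5176, 0.0913, 0.1966]
tool_rot: [-0.0, 0.998, 0.056, -0.0]
wrist_force: [0.2, 0.9, -0.3]
grip_width: 0.996
time: 15.38
eef_pos: [0.535, -0.0497, 0.1869]
tool_rot: [-0.0, 0.999, -0.046, -0.0]
wrist_force: [-1.2, -0.4, 0.6]
grip_width: 1.006
time: 16.05
eef_pos: [0.5533, -0.1906, 0.1772]
tool_rot: [-0.0, 0.989, -0.148, -0.0]
wrist_force: [1.3, 0.6, 0.1]
grip_width: 1.0
time: 16.55
eef_pos: [0.562, -0.2617, 0.1726]
tool_rot: [-0.0, 0.98, -0.199, 0.0]
wrist_force: [-1.1, 0.3, 0.1]
grip_width: 1.0
at [ 0.562  -0.2617  0.1726] yaw -22.94 tilt [0.0004 0.0008]
[0.03, -0.04, 2.07] [-0.01, -0.0, 0.01]
319 [0.4965 0.2315 0.0743] 0.0834 ((496.56219482421875, 233.26702880859375), (47.17214584350586, 62.715702056884766), 3.219235420227051)
```

View pics/pot1.png

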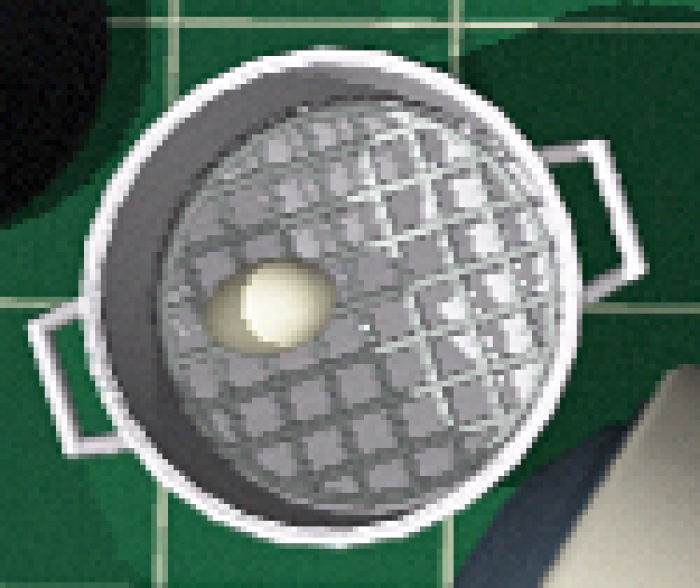

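Egg 1 lies on the rack at (0.498, 0.233), crop (270,305), with its top at z 0.083, consistent with the contact height. Now the second egg.

```bash

python3 -m creep '[[[0.03,-0.04,0.6],[0,0,0],1],[[0,0,0.8],[0,0,0],1],[[0,0,0.6],[0,0,0],1],[[0,0,0],[0,0,0],1],[[0,0,0],[0,0,0],1]]'
python3 -c "
from h import *
plan([.5637,-.2608,.028],-23,1)"
```

```text
time: 17.02
eef_pos: [0.5634, -0.2587, 0.0927]
tool_rot: [-0.001, 0.98, -0.198, -0.001]
wrist_force: [0.6, 0.3, 0.4]
grip_width: 0.997
at [ 0.5634 -0.2587  0.0927] yaw -22.8 tilt [-0.0013  0.0018]
[0.03, 0.05, 1.62] [-0.01, 0.02, 0.04]
```

```bash

python3 -m creep '[[[0.02,0.04,0.5],[0,0.02,0.04],1],[[0,0,0.5],[0,0,0],1],[[0,0,0.4],[0,0,0],1],[[0,0,0.15],[0,0,0],1],[[0,0,0],[0,0,0],1],[[0,0,0],[0,0,0],1]]' 25
python3 -c "
from h import *
plan([.5637,-.2608,.0285],-23,1)"
```

```text
time: 17.52
eef_pos: [0.5649, -0.2616, 0.0325]
tool_rot: [0.0, 0.98, -0.199, 0.002]
wrist_force: [-0.4, 0.8, 0.0]
grip_width: 0.999
at [ 0.5649 -0.2616  0.0325] yaw -23.01 tilt [ 0.0035 -0.0008]
[-0.04, -0.01, 0.1] [-0.01, -0.04, -0.0]
```

```bash

python3 -m creep '[[[-0.02,-0.01,0.09],[0,0,0],0.8],[[0,0,0],[0,0,0],0.7],[[0,0,0],[0,0,0],0.62],[[0,0,0],[0,0,0],0.57],[[0,0,0],[0,0,0],0.53],[[0,0,0],[0,0,0],0.5],[[0,0,0],[0,0,0],0.45],[[0,0,0],[0,0,0],0.4]]' 25
python3 -m creep '[[[0,0,0],[0,0,0],0.4],[[0,0,0],[0,0,0],0.4],[[0,0,0],[0,0,0],0.4]]'
python3 -m creep '[[[0,0,-0.15],[0,0,0],0.4],[[0,0,-0.15],[0,0,0],0.4],[[0,0,0],[0,0,0],0.4],[[0,0,0],[0,0,0],0.4]]'
```

```text
time: 18.18
eef_pos: [0.5636, -0.2607, 0.028]
tool_rot: [-0.0, 0.98, -0.2, 0.001]
wrist_force: [-1.4, -0.4, 6.4]
grip_width: 0.531
time: 18.43
eef_pos: [0.5636, -0.2608, 0.0279]
tool_rot: [-0.0, 0.98, -0.2, 0.001]
wrist_force: [-2.5, 1.7, 7.0]
grip_width: 0.527
time: 18.77
eef_pos: [0.5638, -0.2609, 0.04]
tool_rot: [0.0, 0.98, -0.2, 0.002]
wrist_force: [-1.1, -0.0, -1.2]
grip_width: 0.529
```

```bash

python3 -m creep '[[[0,0,-0.4],[0,0,0],0.4],[[0,0,-0.7],[0,0,0],0.4],[[0,0,-0.8],[0,0,0],0.4],[[0,0,-0.8],[0,0,0],0.4],[[0,0,-0.7],[0,0,0],0.4],[[0,0,-0.4],[0,0,0],0.4],[[0,0,-0.2],[0,0,0],0.4],[[0,0,0],[0,0,0],0.4]]'
python3 -c "
from h import *
plan([.5002,.1515,.20],18.3,24)"
```

```text
time: 19.43
eef_pos: [0.5637, -0.261, 0.2009]
tool_rot: [0.0, 0.98, -0.2, 0.002]
wrist_force: [0.2, -1.0, -1.8]
grip_width: 0.528
at [ 0.5637 -0.261   0.2009] yaw -23.02 tilt [ 0.0044 -0.0014]
[-0.23, -0.37, 0.0] [0.0, -0.0, -0.38]
[-0.22, -0.38, 0.0] [0.0, -0.0, -0.38]
[-0.21, -0.38, 0.0] [0.0, -0.0, -0.38]
[-0.19, -0.39, 0.0] [0.0, -0.0, -0.38]
[-0.18, -0.39, 0.0] [0.0, -0.0, -0.38]
[-0.17, -0.4, 0.0] [0.0, -0.0, -0.38]
[-0.16, -0.4, 0.0] [0.0, -0.0, -0.38]
[-0.15, -0.41, 0.0] [0.0, -0.0, -0.38]
[-0.13, -0.41, 0.0] [0.0, -0.0, -0.38]
[-0.12, -0.42, 0.0] [0.0, -0.0, -0.38]
[-0.11, -0.42, 0.0] [0.0, -0.0, -0.38]
[-0.1, -0.42, 0.0] [0.0, -0.0, -0.38]
[-0.08, -0.43, 0.0] [0.0, -0.0, -0.38]
[-0.07, -0.43, 0.0] [0.0, -0.0, -0.38]
[-0.06, -0.43, 0.0] [0.0, -0.0, -0.38]
[-0.05, -0.43, 0.0] [0.0, -0.0, -0.38]
[-0.03, -0.43, 0.0] [0.0, -0.0, -0.38]
[-0.02, -0.43, 0.0] [0.0, -0.0, -0.38]
[-0.01, -0.43, 0.0] [0.0, -0.0, -0.38]
[0.01, -0.43, 0.0] [0.0, -0.0, -0.38]
[0.02, -0.43, 0.0] [0.0, -0.0, -0.38]
[0.03, -0.43, 0.0] [0.0, -0.0, -0.38]
[0.05, -0.43, 0.0] [0.0, -0.0, -0.38]
[0.06, -0.43, 0.0] [0.0, -0.0, -0.38]
```

```bash

python3 -m creep '[[[-0.12,-0.18,0],[0,0,-0.2],0.4],[[-0.22,-0.38,0],[0,0,-0.38],0.4],[[-0.21,-0.38,0],[0,0,-0.38],0.4],[[-0.19,-0.39,0],[0,0,-0.38],0.4],[[-0.18,-0.39,0],[0,0,-0.38],0.4],[[-0.17,-0.4,0],[0,0,-0.38],0.4],[[-0.16,-0.4,0],[0,0,-0.38],0.4],[[-0.15,-0.41,0],[0,0,-0.38],0.4]]'
python3 -m creep '[[[-0.13,-0.41,0],[0,0,-0.38],0.4],[[-0.12,-0.42,0],[0,0,-0.38],0.4],[[-0.11,-0.42,0],[0,0,-0.38],0.4],[[-0.1,-0.42,0],[0,0,-0.38],0.4],[[-0.08,-0.43,0],[0,0,-0.38],0.4],[[-0.07,-0.43,0],[0,0,-0.38],0.4],[[-0.06,-0.43,0],[0,0,-0.38],0.4],[[-0.05,-0.43,0],[0,0,-0.38],0.4]]'
python3 -m creep '[[[-0.03,-0.43,0],[0,0,-0.38],0.4],[[-0.02,-0.43,0],[0,0,-0.38],0.4],[[-0.01,-0.43,0],[0,0,-0.38],0.4],[[0.01,-0.43,0],[0,0,-0.38],0.4],[[0.02,-0.43,0],[0,0,-0.38],0.4],[[0.03,-0.43,0],[0,0,-0.38],0.4],[[0.05,-0.3,0],[0,0,-0.38],0.4],[[0.06,-0.15,0],[0,0,-0.3],0.4]]'
python3 -m creep '[[[0,0,0],[0,0,0],0.4],[[0,0,0],[0,0,0],0.4]]'
python3 -c "
from h import *
plan([.5002,.1515,.20],18.3,1)"
```

```text
time: 20.1
eef_pos: [0.5439, -0.1294, 0.1992]
tool_rot: [-0.0, 0.996, -0.084, 0.001]
wrist_force: [-0.5, 0.4, -0.4]
grip_width: 0.526
time: 20.77
eef_pos: [0.5237, 0.0079, 0.1992]
tool_rot: [0.0, 0.999, 0.037, 0.001]
wrist_force: [-0.3, -0.4, -1.4]
grip_width: 0.533
time: 21.43
eef_pos: [0.5081, 0.1285, 0.1992]
tool_rot: [0.0, 0.988, 0.155, 0.001]
wrist_force: [0.2, 1.1, -0.7]
grip_width: 0.528
time: 21.6
eef_pos: [0.5092, 0.1266, 0.1992]
tool_rot: [0.0, 0.988, 0.153, 0.001]
wrist_force: [0.1, 0.3, -1.4]
grip_width: 0.525
at [0.5092 0.1266 0.1992] yaw 17.63 tilt [ 0.0022 -0.0003]
[-0.02, -0.66, -0.02] [0.01, -0.02, -0.15]
```

```bash

python3 -m creep '[[[-0.02,-0.34,0],[0.01,-0.02,-0.14],0.4],[[0,-0.31,0],[0,0,0],0.4],[[0,0,0],[0,0,0],0.4],[[0,0,0],[0,0,0],0.4]]'
python3 -c "
from h import *
plan([.5002,.1515,.07],18.3,1)
im,d=look('side','over2')
W=cloud('side',d);s=bot.state()['eef_pos']
m=(np.linalg.norm(W[...,:2]-s[:2],axis=-1)<.05)&(abs(W[...,2]-s[2]-.015)<.045)&(im.min(2)>130)
p=W[m];print(len(p),np.nanmin(p,0),np.nanmax(p,0))"
```

```text
time: 21.93
eef_pos: [0.5003, 0.151, 0.1993]
tool_rot: [0.0, 0.987, 0.159, 0.0]
wrist_force: [0.3, -0.0, -1.7]
grip_width: 0.528
at [0.5003 0.151  0.1993] yaw 18.24 tilt [0.0004 0.0001]
[-0.0, -0.01, 3.23] [0.0, -0.0, -0.01]
135 [0.48599454 0.11998447 0.20797846] [0.51454313 0.15622931 0.23899653]
```

```bash

python3 -m creep '[[[0,0,0.3],[0,0,0],0.4],[[0,0,0.5],[0,0,0],0.4],[[0,0,0.5],[0,0,0],0.4],[[0,0,0.5],[0,0,0],0.4],[[0,0,0.5],[0,0,0],0.4],[[0,0,0.4],[0,0,0],0.4],[[0,0,0.25],[0,0,0],0.4],[[0,0,0.15],[0,0,0],0.4]]'
python3 -m creep '[[[0,0,0.15],[0,0,0],0.4],[[0,0,0.1],[0,0,0],0.4],[[0,0,0.1],[0,0,0],0.4],[[0,0,0.08],[0,0,0],0.4],[[0,0,0],[0,0,0],0.4],[[0,0,0],[0,0,0],0.4]]'
python3 -m creep '[[[0,0,0],[0,0,0],0.4]]'
```

```text
time: 22.65
eef_pos: [0.5003, 0.1505, 0.0742]
tool_rot: [-0.0, 0.987, 0.158, -0.0]
wrist_force: [-0.1, 0.0, -1.0]
grip_width: 0.527
time: 23.15
eef_pos: [0.5006, 0.151, 0.0582]
tool_rot: [-0.0, 0.987, 0.158, 0.0]
wrist_force: [0.7, -0.4, -0.5]
grip_width: 0.526
time: 23.23
eef_pos: [0.5007, 0.151, 0.0584]
tool_rot: [-0.0, 0.987, 0.158, 0.0]
wrist_force: [0.2, -0.2, -1.6]
grip_width: 0.527
```

```bash

python3 -m creep '[[[0,0,0.06],[0,0,0],0.4],[[0,0,0.06],[0,0,0],0.4],[[0,0,0.05],[0,0,0],0.4],[[0,0,0],[0,0,0],0.4],[[0,0,0],[0,0,0],0.4]]'
python3 -m creep '[[[0,0,0.03],[0,0,0],0.4],[[0,0,0],[0,0,0],0.4],[[0,0,0],[0,0,0],0.4]]'
python3 -m creep '[[[0,0,0.03],[0,0,0],0.4],[[0,0,0],[0,0,0],0.4],[[0,0,0],[0,0,0],0.4]]'
```

```text
time: 23.65
eef_pos: [0.5004, 0.151, 0.0511]
tool_rot: [-0.0, 0.987, 0.158, 0.0]
wrist_force: [1.0, -0.2, -1.3]
grip_width: 0.528
time: 23.9
eef_pos: [0.5005, 0.151, 0.0501]
tool_rot: [-0.0, 0.987, 0.158, 0.0]
wrist_force: [-0.9, 0.6, -1.2]
grip_width: 0.534
time: 24.15
eef_pos: [0.5005, 0.151, 0.0488]
tool_rot: [-0.0, 0.987, 0.158, 0.0]
wrist_force: [-0.0, -0.1, -0.8]
grip_width: 0.53
```

```bash

python3 -m creep '[[[0,0,0.03],[0,0,0],0.4],[[0,0,0],[0,0,0],0.4],[[0,0,0],[0,0,0],0.4]]'
python3 -m creep '[[[0,0,0.015],[0,0,0],0.4],[[0,0,0],[0,0,0],0.4],[[0,0,0],[0,0,0],0.4]]'
```

```text
time: 24.4
eef_pos: [0.5005, 0.151, 0.0476]
tool_rot: [-0.0, 0.987, 0.158, 0.0]
wrist_force: [-0.4, -0.2, -1.7]
grip_width: 0.524
time: 24.65
eef_pos: [0.5005, 0.151, 0.047]
tool_rot: [-0.0, 0.987, 0.158, 0.0]
wrist_force: [-0.1, 0.3, -1.1]
grip_width: 0.528
```

```bash

python3 -m creep '[[[0,0,0.01],[0,0,0],0.4],[[0,0,0],[0,0,0],0.4],[[0,0,0],[0,0,0],0.4]]'
python3 -m creep '[[[0,0,0],[0,0,0],0.4]]'
```

```text
time: 24.9
eef_pos: [0.5006, 0.151, 0.0467]
tool_rot: [-0.0, 0.987, 0.158, 0.0]
wrist_force: [0.0, 0.4, -0.8]
grip_width: 0.531
time: 24.98
eef_pos: [0.5006, 0.151, 0.0467]
tool_rot: [-0.0, 0.987, 0.158, 0.0]
wrist_force: [-0.5, 0.2, -0.8]
grip_width: 0.524
```

```bash

python3 -m creep '[[[0,0,0.01],[0,0,0],0.4],[[0,0,0],[0,0,0],0.4],[[0,0,0],[0,0,0],0.4]]'
python3 -m creep '[[[0,0,0],[0,0,0],0.4]]'
```

```text
time: 25.23
eef_pos: [0.5006, 0.151, 0.0463]
tool_rot: [-0.0, 0.987, 0.158, 0.0]
wrist_force: [-0.6, -0.1, 0.8]
grip_width: 0.529
time: 25.32
eef_pos: [0.5006, 0.151, 0.0463]
tool_rot: [-0.0, 0.987, 0.158, 0.0]
wrist_force: [-0.1, 0.3, 1.0]
grip_width: 0.532
```

Just touching, at 0.046 as predicted. Releasing.

```bash

python3 -m creep '[[[0,0,0],[0,0,0],0.55],[[0,0,0],[0,0,0],0.58],[[0,0,0],[0,0,0],0.62],[[0,0,0],[0,0,0],0.68],[[0,0,0],[0,0,0],0.74],[[0,0,0],[0,0,0],0.76],[[0,0,0],[0,0,0],0.76],[[0,0,0],[0,0,0],0.76]]'
python3 -m creep '[[[0,0,-0.1],[0,0,0],0.76],[[0,0,-0.3],[0,0,0],0.76],[[0,0,-0.6],[0,0,0],0.76],[[0,0,-0.8],[0,0,0],0.76],[[0,0,-0.9],[0,0,0],0.76],[[0,0,-0.9],[0,0,0],0.76],[[0,0,-0.8],[0,0,0],0.76],[[0,0,-0.4],[0,0,0],0.76]]'
python3 -m creep '[[[0,0.5,0],[0,0,0],0.76],[[0,0.8,0],[0,0,0],0.76],[[0,0.8,0],[0,0,0],0.76],[[0,0.8,0],[0,0,0],0.76],[[0,0.8,0],[0,0,0],0.76],[[0,0.8,0],[0,0,0],0.76],[[0,0.4,0],[0,0,0],0.76],[[0,0,0],[0,0,0],0.76]]'
python3 -c "
from h import *
im,d=look('top','end');W=cloud('top',d)
r=np.hypot(W[...,0]-.5003,W[...,1]-.1926)
m=(r<.098)&(W[...,2]>.05)&(W[...,2]<.1)
k,l,st,c=cv2.connectedComponentsWithStats(m.astype(np.uint8))
for i in range(1,k):
  if st[i,4]>60:
    p=W[l==i];print(st[i,4],p.mean(0).round(4),np.percentile(p[:,2],97).round(4),cv2.minAreaRect((p[:,:2]*1000).astype(np.float32)))
print(bot.state()['eef_pos'],bot.state()['wrist_force'])
"
```

```text
time: 25.98
eef_pos: [0.5005, 0.151, 0.0463]
tool_rot: [-0.0, 0.987, 0.158, 0.0]
wrist_force: [-0.7, -0.0, 0.9]
grip_width: 0.764
time: 26.65
eef_pos: [0.5014, 0.1511, 0.2426]
tool_rot: [-0.0, 0.987, 0.158, 0.003]
wrist_force: [0.8, 0.6, 0.5]
grip_width: 0.76
time: 27.32
eef_pos: [0.5626, -0.0383, 0.2384]
tool_rot: [0.0, 0.988, 0.157, 0.0]
wrist_force: [-0.3, 0.4, -0.9]
grip_width: 0.76
320 [0.4965 0.2314 0.0741] 0.0825 ((496.50628662109375, 233.40603637695312), (47.26858139038086, 62.73075485229492), 0.8304502367973328)
318 [0.4997 0.1512 0.0744] 0.0831 ((499.85040283203125, 152.85911560058594), (47.20753860473633, 62.47153854370117), 0.9610217809677124)
[ 0.56194536 -0.03666774  0.23831891] [-0.68274353  0.54102705 -0.38889151]
```

View pics/end.png

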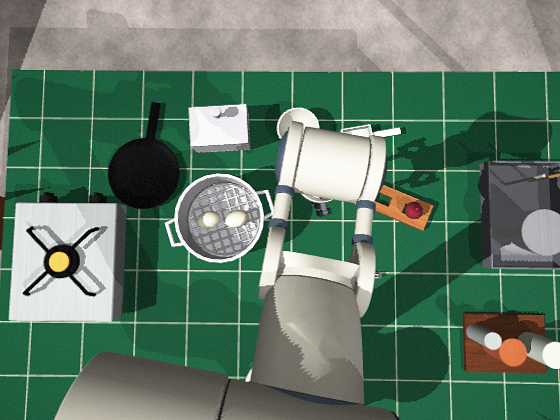

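Both eggs lie on the rack at (209,219) and (236,217). The onion is in the tray, the tin is shut, and nothing visible has moved. Handing in.

```bash
python3 -c "
from cell import bot
print(bot.close_job())"
```

```text
the job is handed in; nothing more can be done
None
```

Both duck eggs are on the wire rack in the pot, about 80 mm apart between centres and not touching. I handed the job in at about 27 s of the 72 s allowed.

- **Last checks:** the final picture and depth put the eggs at about (0.497, 0.233) and (0.500, 0.152). Their tops are at z ≈ 0.083, which agrees with the rack height I measured (about 0.037). Egg 1 stayed within 1 mm while egg 2 was placed.
- **Surroundings:** the onion is in its well, the tin is shut, and the tawa, pot and everything else visible look unmoved. The arm hid most of the tongs and parts of the bowl, scoop and tray in that picture, so I did not check those fully. The arm had not gone near the bowl or tongs, and the fingers stayed more than 50 mm from the scoop.
- **What went less well:** on egg 1 I took one 0.5 mm step too many after first contact. That pressed it onto the rack with about 10–11 N for a moment, and I backed off to about 3 N before letting go. While each egg was being gripped in the tray, the wrist also read 7–9 N upward. I saw no damage to egg 1, but the picture is too coarse to rule out a fine crack.
- **Egg 2:** it was released at a bare touch of about 2 N.

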